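True up and check a box corner with a clamping square

TASK

Take the clamping square from its cork mat and press it steadily into the inside of the plywood-lined box corner, so that the leaning side board is pushed out square to the other one and both legs sit flush on both linings with no gap; keep it pressed there, with about 10 N on each side, for a good second. Then put the square back flat on its mat and let go, leaving the corner square. Touch the corner with the square only, don't force it or push the side board past square, and leave the hammer, screwdriver and glue bottle alone.

Things in the scene. Friction and masses are not known exactly. Their poses are not given: they have to be found in the camera images.
- square: L-shaped aluminium clamping square lying flat, about 0.32 kg. Origin: underside, below the middle of its upright grip; z up. Legs 24 mm wide, 14 mm thick. Outer (measuring) edges: the line y = -50 mm, from x = -44 to 80, and the line x = -50 mm, from y = -44 to 80 (the very heel is notched by 6 mm). A cross-brace, 22 mm wide, top at z = 13, joins the legs under the grip.
- grip (a point): Middle of the square's wooden grip, 33 mm above the square's underside; axes as square. The grip is an upright block 60 mm long, 24 mm thick, z 13 to 53 mm above the underside; its length runs along (1,-1) in the square's x, y, so it is taken from above across its 24 mm, closing along (1,1), the line through the heel.
- rail: Fixed softwood board of the box corner, 18 mm thick, 40 tall, on edge, screwed to the bench. Origin: inside of the corner, foot of its inner face, on the bench. Bare inner face: plane y = 0, x from -18 to 182 mm. A plywood liner 36 mm tall covers it from x = 8 to 182; it stands out 3 to 15 mm towards +y, unmeasured: the square meets the liner. Inside of the corner: +x, +y.
- stile: Side board, 18 x 174 x 40 mm. Turns about its origin, an upright dowel at x = -9, y = 9 mm of rail. Bare inner face: its plane x = 9; its plywood liner (y 11 to 161) stands out 3 to 15 mm more, unmeasured. Square when its yaw equals the rail's; starts leaning in 0.06 to 0.14 rad (clockwise from above). Stiff (0.45 N m dry friction, 4 N at the leg's end), stays as left, can pass square.
- stile_end (a point): Point on the side board's bare inner face, by the liner's end: 161 mm along it from the dowel, 20 mm above the bench. At x = 0, y = 170 mm of rail when the corner is square; x positive when the board leans in, negative when past square.
- mat: Cork mat, 220 x 220 x 5 mm, fixed flat on the bench; origin at the centre of its underside (top at z = 5 mm). The square lies on it at the start, and belongs there at the end.
- hammer: Bystander: hammer lying on the bench.
- screwdriver: Bystander: screwdriver with an orange handle lying on the bench.
- glue: White glue bottle standing on the bench, bystander; 56 mm diameter, 150 mm tall; origin at the centre of its underside.

How it is judged:
By the outcome, as a careful person would: the job done as asked, in the order asked, and still so for the second after the job is handed in, with the robot touching nothing.
It also fails if it takes over 72 s, if anything falls off the work surface, if the arm or the gripper's body presses on something with over 40 N, if the wrist force passes 120 N, or if a joint passes its speed limit or range.

ROBOT

A 6-joint arm with a two-finger parallel gripper is mounted at the origin on the work surface. World frame = base frame: x ahead of the robot, y to its left, z up, the work surface at z = 0. Lengths are in m, angles in rad, forces in N, time in s.
With the tool pointing down it reaches from about 0.275 to 0.75 m from the base axis. Payload 10.2 kg.
Tool frame: the origin (TCP) lies on the mounting face of the last link; the fingertips stand 166 mm ahead of it and the grasp point (between the pads) lies 147 mm ahead of it; z points along the fingers, y is the line along which they close (so a half turn about z gives the same grasp; the last joint's range is limited). The gripper opens to 88 mm and grips with 3 to 60 N. Pads are 18 mm wide; open, the fingers measure 123 mm over their backs; the gripper's body (75 mm by 187 mm) begins 45 mm behind the grasp point.
Start: joints at [0.921, 0.313, 1.498, -0, 1.331, -0.223], TCP at [0.217, 0.478, 0.405] pointing down, gripper open.
Joint ranges: [-2.94, 2.94], [-0.97, 2.17], [0.19, 2.56], [-1.23, 4.37], [0.02, 3.11], [-2.88, 2.88]. Speed limits (rad/s): [2.39, 2.39, 3.01, 3.14, 3.14, 3.14].

INTERFACE

Orientations are given as a unit quaternion [x, y, z, w].
In Python, from workcell import r, capture gives the robot as it stands.
- The arm moves only by the tool drive_tool, never from a script. Its argument "steps" is a list of rows, each an object with "dr": the turn, a rotation vector about the tool's x, y, z in degrees, a list of three; "translation": the shift along the tool's x, y, z in cm, a list of three; "fingers": the opening, from 0 (shut) to 1 (fully open). A call has 1 to 8 rows; each row shifts and turns the commanded pose from where the row before left it, along the tool's axes as they then stand; what a row does not reach is not made up. A row lasts 1/12 s, in which the tool goes at most 41.7 mm and 7.16 degrees, less where a joint would pass 70% of its speed; a pose out of reach is approached as far as the arm can. A call is refused whole if a number of a shift passes 4.17 or a number of a turn 7.16, either way. A call with a gripper value outside its range is refused whole. The fingers move at their own pace and stop on an object; "squeeze" is the grip in N (left out, the last holds). Time passes only in rows, so rows that do not move let the fingers close. It gives the time, the measured TCP pose, the force, the opening and the grip force at its end, in the units of the state.
- r.observe(): the state, without advancing time (a new reading comes with each control period).
- capture(name): name is "side" or "top" or "wrist"; returns a dict with "img" (420x560x3 uint8, red, green, blue), "vertical_fov" (degrees; the focal length in pixels is half the picture's height over the tangent of half this angle, whatever the lens; pixels are square), "cx", "cy" (the principal point, pixels), "xyz" and "orientation" of the camera in the world. Camera axes: x right, y down, z forward; pixel columns grow to the right and rows downward; lengths in m; the calibration is good to about 2 mm. The wrist camera is an equidistant fisheye: a pixel r from the principal point sees the ray r / f radians off the axis. A picture is of the moment at which its call begins. There is no depth.
- r.close_job(): hands the job in; it is judged then, once.
The state is a dict: "time": time; "q": joint angles; "joint_vel": joint speeds; "joint_efforts": joint torques, N m; "ee_pos": TCP position; "tool_rot": TCP orientation; "contact_force": force on the tool from outside, world axes, zero at the start; "moment": the same for the moment, N m; "grip_width": opening from 0.0 (shut) to 1.0 (fully open); "grasp_force": force on a finger pad.
Only numpy, scipy, OpenCV 4.12 (cv2) and the standard library are available. Lean on these libraries where they do the work, as an engineer would, in place of code of your own. Each camera call takes 0.05 s, during which the arm holds its last target. There are 200 camera calls.

## Working session

There is one attempt and no reset: what is moved stays moved. The work goes in short steps, Python scripts to look and compute and a tool call to move; the robot and the scene stay as the last step left them, time stands still between calls to the robot, and variables do not carry over. Pictures are saved under pics/ and viewed, at most 13 in all, crops included, and the job is handed in when it is done.

Besides the shell and the picture viewer there is one more tool, called as a command line: name --argument value ..., lists and objects as JSON in quotes. drive_tool: Moves the arm, as the interface text tells. Its arguments: {"type":"object","properties":{"steps":{"type":"array","items":{"type":"object","properties":{"dr":{"type":"array","items":{"type":"number"}},"translation":{"type":"array","items":{"type":"number"}},"fingers":{"type":"number"}}}},"squeeze":{"type":"number"}},"required":["steps"]}

```bash
mkdir -p pics; ls
python3 - <<'E'
from workcell import r,capture
import cv2,numpy as np
print(r.observe())
for n in("top","side","wrist"):
    c=capture(n); cv2.imwrite(f"pics/{n}0.png",c["img"][:,:,::-1]); 
    print(n,{k:v for k,v in c.items() if k!="img"})
E
```

```text
pics
{'time': 0.0, 'q': array([ 9.20618504e-01,  3.13449420e-01,  1.49839741e+00, -1.93901080e-05,
        1.33098327e+00, -2.23414037e-01]), 'joint_vel': array([-0.00101927,  0.00086336,  0.0010991 ,  0.00043497, -0.00045564,
        0.00098571]), 'joint_efforts': array([-3.86991269e-04, -4.02208757e+01, -2.52269948e+01,  6.93796319e-02,
        3.52429063e-02, -5.81309200e-05]), 'ee_pos': array([0.21731298, 0.47788047, 0.40417617]), 'tool_rot': array([ 2.11764001e-01,  9.77320636e-01, -5.64616893e-04, -2.53212084e-04]), 'contact_force': array([-0.0110409 , -0.29978015,  0.16192638]), 'moment': array([0.03809447, 0.04027989, 0.0304871 ]), 'grasp_force': 0.0, 'grip_width': 0.9934815958354746}
top {'vertical_fov': 46.59404152234413, 'cx': 277.3120387044384, 'cy': 208.20355672726012, 'xyz': array([ 0.30438511, -0.08163613,  1.54431136]), 'orientation': array([ 0.70797333, -0.70082345,  0.060522  , -0.06290749])}
side {'vertical_fov': 56.57189819089535, 'cx': 272.91416716940336, 'cy': 207.1951021053683, 'xyz': array([0.48355642, 0.68485679, 0.72038651]), 'orientation': array([-0.05521873,  0.91130131, -0.40760493,  0.01841273])}
wrist {'vertical_fov': 65.70646984690485, 'cx': 277.70285857951654, 'cy': 207.6836469503304, 'xyz': array([0.14794188, 0.50945966, 0.3840648 ]), 'orientation': array([0.8314818 , 0.53556225, 0.07965741, 0.12436155])}
```

Run:
```python
import cv2,numpy as np
a=[cv2.imread(f"pics/{n}0.png") for n in("top","side")]
cv2.imwrite("pics/both.png",cv2.resize(a[0],(800,600),interpolation=cv2.INTER_CUBIC))
```

```text
(no output)
```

View pics/both.png

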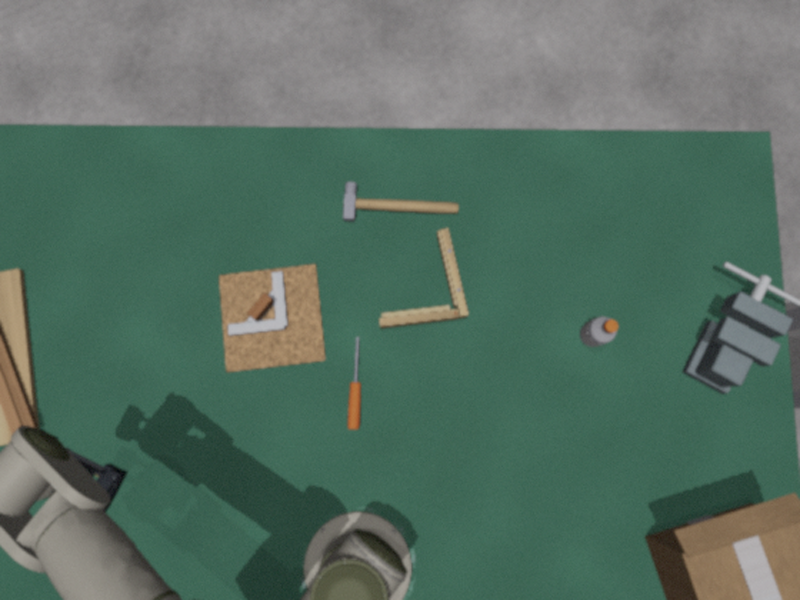

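View pics/side0.png

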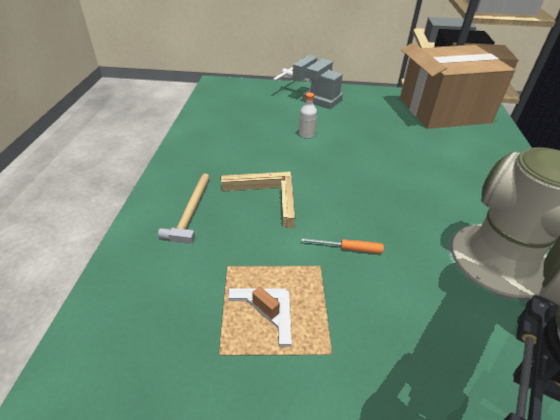

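The top view (800 px wide) shows the mat centred near (272,317). The square's heel is at (284,326), with legs going up (+x) and left (+y), and the grip is near (262,306). The corner heel is near (463,312): the rail runs up to (443,230) and the stile left to (381,322).

```bash
cat > h.py <<'E'
from workcell import r,capture
import cv2,numpy as np,pickle
from scipy.spatial.transform import Rotation as R
def ray(c,u,v):
    f=210/np.tan(np.radians(c["vertical_fov"]/2)); d=np.array([u-c["cx"],v-c["cy"]])/f
    if c["n"]=="wrist":
        t=np.linalg.norm(d); k=np.array([*(d/t*np.sin(t)),np.cos(t)])
    else: k=np.array([*d,1])
    return R.from_quat(c["orientation"]).apply(k)
def at(c,u,v,z):
    k=ray(c,u,v); return c["xyz"]+k*(z-c["xyz"][2])/k[2]
def proj(c,p):
    f=210/np.tan(np.radians(c["vertical_fov"]/2)); k=R.from_quat(c["orientation"]).inv().apply(np.asarray(p)-c["xyz"])
    if c["n"]=="wrist":
        t=np.arctan2(np.hypot(k[0],k[1]),k[2]); d=k[:2]/np.hypot(k[0],k[1])*t
    else: d=k[:2]/k[2]
    return d*f+[c["cx"],c["cy"]]
def snap(n,name):
    c=capture(n); c["n"]=n; pickle.dump(c,open(f"pics/{name}.pkl","wb")); return c
def load(name): return pickle.load(open(f"pics/{name}.pkl","rb"))
def crop(c,u0,v0,w,h,s,name):
    i=c["img"][v0:v0+h,u0:u0+w,::-1]; cv2.imwrite(f"pics/{name}.png",cv2.resize(i,(int(w*s),int(h*s)),interpolation=cv2.INTER_CUBIC))
def todelta(xyz,yaw_y=None):
    "tool-frame cm shift and deg turn (about tool z) to bring grasp point to xyz, tool y to world angle yaw_y deg"
    s=r.observe(); T=R.from_quat(s["tool_rot"]); M=T.as_matrix(); g=s["ee_pos"]+.147*M[:,2]
    print("t",round(s["time"],2),"grasp",g.round(4),"ydir",np.degrees(np.arctan2(M[1,1],M[0,1])).round(2),"tilt",M[:,2].round(4))
    print("shift cm",(100*T.inv().apply(np.asarray(xyz)-g)).round(2), "world", (100*(np.asarray(xyz)-g)).round(2))
E
python3 - <<'E'
from h import *
c=snap("top","t1"); w=snap("wrist","w1"); s=snap("side","s1")
for n,u,v,z in[("mat",272,317,.005),("heel",284,326,.019),("grip",262,306,.058),("corner",463,310,.04),("railend",443,231,.04),("stileend",381,320,.04),("hammer",350,200,.02),("glue",600,333,.05),("sd",355,405,.02)]:
    p=at(c,u*.7,v*.7,z); print(n,p.round(3),proj(s,p).round(0),proj(w,p).round(0))
E
```

```text
mat [0.529 0.202 0.005] [274. 305.] [209. 400.]
heel [0.507 0.172 0.019] [286. 290.] [187. 401.]
grip [0.545 0.215 0.058] [266. 294.] [216. 427.]
corner [ 0.544 -0.221  0.04 ] [286. 173.] [ 66. 433.]
railend [ 0.721 -0.178  0.04 ] [222. 178.] [124. 472.]
stileend [ 0.52  -0.043  0.04 ] [289. 216.] [107. 424.]
hammer [0.798 0.032 0.02 ] [175. 232.] [209. 478.]
glue [ 0.495 -0.516  0.05 ] [308. 121.] [  0. 422.]
sd [0.336 0.012 0.02 ] [361. 244.] [ 68. 350.]
```

View pics/wrist0.png

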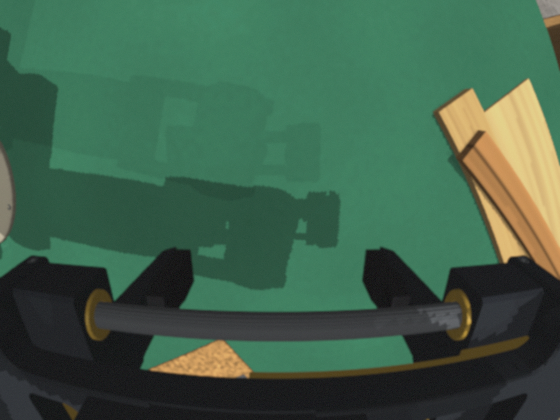

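The wrist picture shows only a corner of the mat at (200,370), hidden behind the fingers, because the camera looks out along tool +x. I'll work out a hover pose that puts the square in view.

Run:
```python
from h import *
w=load("w1"); s=r.observe(); T=R.from_quat(s["tool_rot"])
rel=T.inv().apply(w["xyz"]-s["ee_pos"]); ro=T.inv()*R.from_quat(w["orientation"]); print("cam in tool",rel.round(4),ro.as_matrix().round(3))
for z in (.40,.33,.28):
  for y in(48,48+180):
    a=np.radians(y); M=np.array([[-np.sin(a),np.cos(a),0],[np.cos(a),np.sin(a),0],[0,0,-1]]).T
    c=dict(w,xyz=np.zeros(3)+M@rel+[0,0,z],orientation=(R.from_matrix(M)*ro).as_quat())
    p=at(c,277,190,.02)
    print(z,y,"tcp->square",([.545,.215]-p[:2]).round(3),"corner",([.59,-.14]-p[:2]).round(3),"mm/px",1000*np.linalg.norm(at(c,278,190,.02)-p))
todelta([.64,.12,.25])
```

```text
cam in tool [0.0762 0.     0.0203] [[ 0.    -0.956 -0.292]
 [ 1.     0.     0.   ]
 [-0.    -0.292  0.956]]
0.4 48 tcp->square [0.536 0.224] corner [ 0.581 -0.131] mm/px 1.1387503468101592
0.4 228 tcp->square [0.554 0.206] corner [ 0.599 -0.149] mm/px 1.1387503468101592
0.33 48 tcp->square [0.549 0.212] corner [ 0.594 -0.143] mm/px 0.9171281949568074
0.33 228 tcp->square [0.541 0.218] corner [ 0.586 -0.137] mm/px 0.9171281949568069
0.28 48 tcp->square [0.558 0.204] corner [ 0.603 -0.151] mm/px 0.7588266579187001
0.28 228 tcp->square [0.532 0.226] corner [ 0.577 -0.129] mm/px 0.7588266579187094
t 0.3 grasp [0.2173 0.4778 0.2575] ydir 65.55 tilt [-3.e-04 -4.e-04 -1.e+00]
shift cm [-53.29 -15.08   0.76] world [ 42.27 -35.78  -0.75]
```

drive_tool --steps '[{"translation": [-3.7,-0.9,0.5],"dr": [0,0,0],"fingers": 1},{"translation": [-3.7,-0.9,0.5],"dr": [0,0,0],"fingers": 1},{"translation": [-3.7,-0.9,0.5],"dr": [0,0,0],"fingers": 1},{"translation": [-3.7,-0.9,0.5],"dr": [0,0,0],"fingers": 1},{"translation": [-3.7,-0.9,0.5],"dr": [0,0,0],"fingers": 1},{"translation": [-3.7,-0.9,0.5],"dr": [0,0,0],"fingers": 1},{"translation": [-3.7,-0.9,0.5],"dr": [0,0,0],"fingers": 1},{"translation": [-3.7,-0.9,0.5],"dr": [0,0,0],"fingers": 1}]'

```text
time: 0.97
ee_pos: [0.4582, 0.2884, 0.3645]
tool_rot: [0.212, 0.977, 0.0, 0.0]
contact_force: [-0.5, 0.7, 0.2]
grip_width: 1.004
grasp_force: 0.0
```

drive_tool --steps '[{"translation": [-3.7,-0.9,0.5],"dr": [0,0,0],"fingers": 0.4},{"translation": [-3.7,-0.9,0.5],"dr": [0,0,0],"fingers": 0.4},{"translation": [-3.7,-1.3,0.5],"dr": [0,0,0],"fingers": 0.4},{"translation": [0,0,0],"dr": [0,0,6],"fingers": 0.4},{"translation": [0,0,0],"dr": [0,0,6],"fingers": 0.4},{"translation": [0,0,0],"dr": [0,0,6],"fingers": 0.4},{"translation": [0,0,0],"dr": [0,0,0],"fingers": 0.4},{"translation": [0,0,0],"dr": [0,0,0],"fingers": 0.4}]'

```text
time: 1.63
ee_pos: [0.5452, 0.2157, 0.3497]
tool_rot: [0.361, 0.933, -0.0, -0.0]
contact_force: [-0.6, -0.4, 0.2]
grip_width: 0.417
grasp_force: 0.0
```

Run:
```python
from h import *
c=snap("wrist","w2"); crop(c,0,0,560,420,1.42,"w2"); todelta([.58,-.15,.2]); print(proj(c,[.545,.215,.058]),r.observe()["grip_width"])
```

```text
t 1.68 grasp [0.5451 0.2157 0.2027] ydir 47.74 tilt [-1.e-04 -1.e-04 -1.e+00]
shift cm [-27.18 -24.72   0.27] world [  3.49 -36.57  -0.27]
[277.06594052 200.63212766] 0.4079679406297179
```

View pics/w2.png

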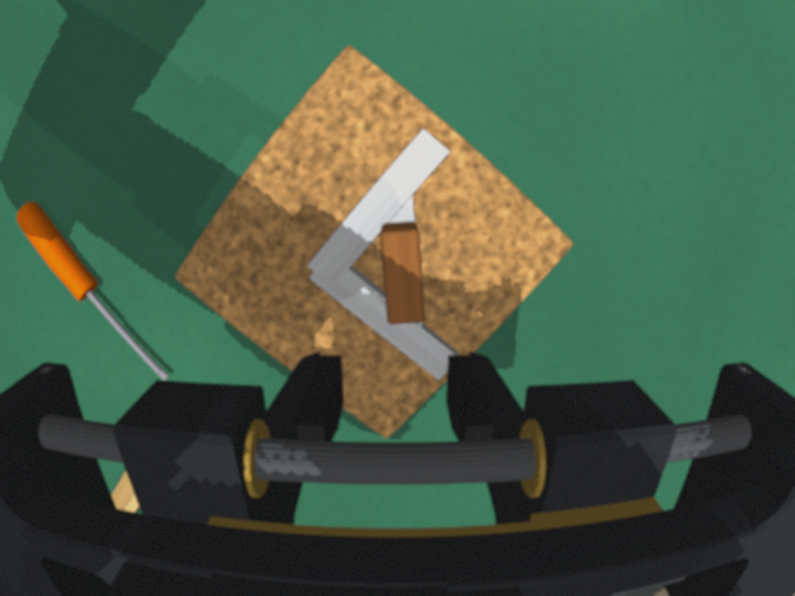

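The wrist view shows the square's y-leg end at (425,128)/(450,151) and its x-leg end at (453,352)/(442,379). The heel is near (311,270). The grip top runs from (383,226)/(413,223) to (391,322)/(424,320). The mat corners are at (349,46), (573,243), (386,437) and (177,277).

Run:
```python
from h import *
from scipy.optimize import least_squares
c=load("w2"); s=1.42
W=lambda u,v,z: at(c,u/s,v/s,z)
mod=[(-50,80,19),(-26,80,19),(80,-26,19),(80,-50,19),(-50,-44,19),(-44,-50,19)]
px=[(425,128),(450,151),(453,352),(442,379),(309,268),(315,277)]
pts=np.array([W(u,v,m[2]/1e3)[:2] for (u,v),m in zip(px,mod)]); M=np.array(mod)[:,:2]/1e3
def f(p):
    Q=np.array([[np.cos(p[2]),-np.sin(p[2])],[np.sin(p[2]),np.cos(p[2])]]); return (M@Q.T+p[:2]-pts).ravel()
o=least_squares(f,[.54,.21,0]); print("square",o.x[:2].round(4),np.degrees(o.x[2]),"res mm",(o.fun*1e3).round(1))
g=np.array([W(*p,.058)[:2] for p in[(383,226),(413,223),(391,322),(424,320)]]); print("grip",g.mean(0).round(4),"len",np.linalg.norm(g[0]-g[2]),"w",np.linalg.norm(g[0]-g[1]), "dir",np.degrees(np.arctan2(*(g[2:].sum(0)-g[:2].sum(0))[::-1])))
m=np.array([W(*p,.005)[:2] for p in[(349,46),(573,243),(386,437),(177,277)]]); print("mat",m.mean(0).round(4),m.round(3).tolist())
```

```text
square [0.5458 0.223 ] 7.4544136480134355 res mm [-1.4  0.3 -0.2  1.2  7.8  2.1 -0.8 -1.3 -2.3  0.7 -3.1 -3. ]
grip [0.5438 0.2239] len 0.0605971021716136 w 0.017848160362597346 dir -36.529319743201846
mat [0.5291 0.2049] [[0.408, 0.298], [0.622, 0.327], [0.65, 0.111], [0.437, 0.084]]
```

drive_tool --steps '[{"translation": [-3.0,-2.7,0],"dr": [0,0,0],"fingers": 0.4},{"translation": [-3.0,-2.7,0],"dr": [0,0,0],"fingers": 0.4},{"translation": [-3.0,-2.7,0],"dr": [0,0,0],"fingers": 0.4},{"translation": [-3.0,-2.7,0],"dr": [0,0,0],"fingers": 0.4},{"translation": [-3.0,-2.7,0],"dr": [0,0,0],"fingers": 0.4},{"translation": [-3.0,-2.7,0],"dr": [0,0,0],"fingers": 0.4},{"translation": [-3.0,-2.7,0],"dr": [0,0,0],"fingers": 0.4},{"translation": [-3.0,-2.7,0],"dr": [0,0,0],"fingers": 0.4}]'

```text
time: 2.35
ee_pos: [0.5763, -0.1075, 0.3499]
tool_rot: [0.361, 0.933, 0.0, 0.0]
contact_force: [0.4, 0.5, 0.2]
grip_width: 0.398
grasp_force: 0.0
```

drive_tool --steps '[{"translation": [-3.0,-2.7,0],"dr": [0,0,0],"fingers": 0.4},{"translation": [0,0,0],"dr": [0,0,0],"fingers": 0.4},{"translation": [0,0,0],"dr": [0,0,0],"fingers": 0.4}]'

```text
time: 2.6
ee_pos: [0.5803, -0.1475, 0.3494]
tool_rot: [0.362, 0.932, 0.0, -0.0]
contact_force: [0.8, 1.0, 0.1]
grip_width: 0.401
grasp_force: 0.0
```

Run:
```python
from h import *
c=snap("wrist","w3"); crop(c,130,20,300,225,2.66,"w3"); todelta([.545,.222,.2]); print(proj(c,[.545,-.22,.04]),r.observe()["ee_pos"],r.observe()["contact_force"])
```

```text
t 2.65 grasp [ 0.5802 -0.1459  0.2025] ydir 47.6 tilt [-4.e-04  5.e-04 -1.e+00]
shift cm [27.41 24.79  0.27] world [-3.52 36.79 -0.25]
[197.19169606 218.5547621 ] [ 0.58028547 -0.14596874  0.34952853] [ 0.24405998  0.76979285 -0.04375358]
```

View pics/w3.png

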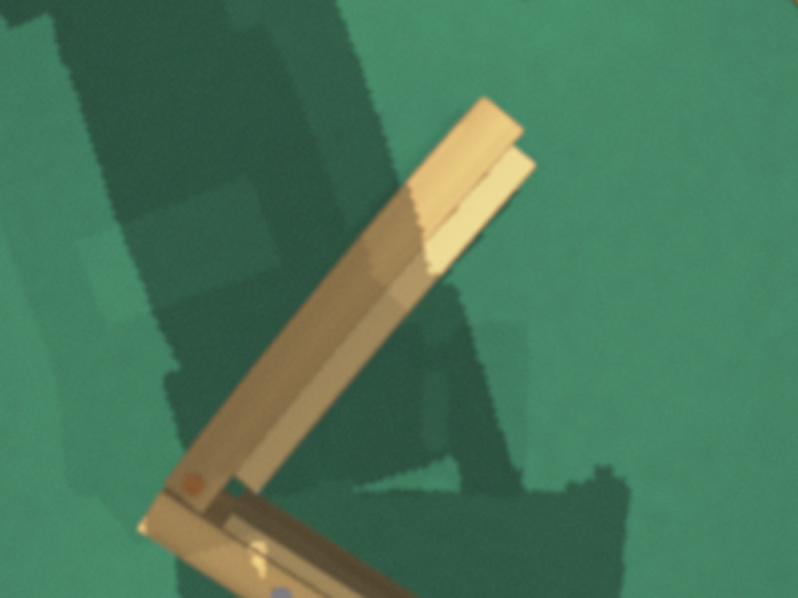

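The stile's outer top edge runs from (165,487) to (485,97), and its board edge next to the liner runs from (205,513) to (523,130). The liner's edge runs from (258,492) to (536,165), and the dowel is at (193,485). The rail is cut off at the lower right, so I'll crop there next.

Run:
```python
from h import *
c=load("w3"); crop(c,170,180,240,180,3.33,"w3b")
```

```text
(no output)
```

View pics/w3b.png

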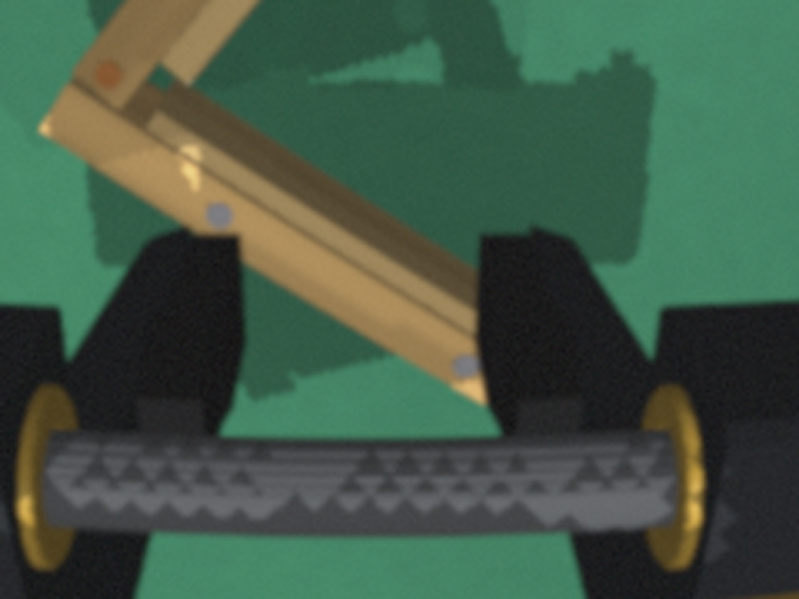

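The rail's board inner edge runs from (72,85) to (478,333), its liner's inner top edge from (157,112) to (478,308), and its outer edge from (42,130) to (488,404). The dowel is at (108,73).

Run:
```python
from h import *
from scipy.optimize import least_squares
c=load("w3")
B=lambda u,v,z: at(c,170+u/3.333,180+v/3.333,z)[:2]
A=lambda u,v,z: at(c,130+u/2.66,20+v/2.66,z)[:2]
def line(p,q): d=q-p; print(np.degrees(np.arctan2(d[1],d[0])).round(2),np.linalg.norm(d).round(4),p.round(4),q.round(4)); return d/np.linalg.norm(d)
print("rail"); ri=(B(72,85,.04),B(478,333,.04)); d=line(*ri); rl=(B(157,112,.036),B(478,308,.036)); d2=line(*rl); ro=(B(42,130,.04),B(488,404,.04)); d3=line(*ro)
yaw=np.mean([np.arctan2(x[1],x[0]) for x in(d,d2,d3)]); e=np.array([np.cos(yaw),np.sin(yaw)]); n=np.array([-e[1],e[0]])
ni=np.mean([p@n for p in ri]); print("yaw",np.degrees(yaw),"thick",ni-np.mean([p@n for p in ro]),"liner",np.mean([p@n for p in rl])-ni)
dow=[B(108,73,.04),A(193,485,.04)]; print("dowel",dow)
# origin: heel corner at x=-18
x0=np.mean([ri[0]@e+.018, ro[0]@e+.018, np.mean([p@e for p in dow])+.009]); y0=ni
print("x0 cands",ri[0]@e+.018, ro[0]@e+.018,[p@e+.009 for p in dow],"y0",ni,[p@n-.009 for p in dow])
print("rail origin",(x0*e+y0*n).round(4))
print("stile"); so=(A(165,487,.04),A(485,97,.04)); si=(A(205,513,.04),A(523,130,.04)); sl=(A(258,492,.036),A(536,165,.036))
D=[line(*x) for x in(so,si,sl)]; sy=np.mean([np.arctan2(-x[0],x[1]) for x in D]); ns=np.array([np.cos(sy),np.sin(sy)])
print("stile yaw",np.degrees(sy),"lean",yaw-sy,"thick",[np.mean([p@ns for p in L]) -np.mean([p@ns for p in so]) for L in(si,sl)])
# square refit
c=load("w2"); s=1.42
mod=np.array([(-50,80),(-26,80),(80,-50),(-50,-44),(-44,-50)])/1e3
pts=np.array([at(c,u/s,v/s,.019)[:2] for u,v in[(425,128),(450,151),(442,379),(309,268),(315,277)]])
f=lambda p:(mod@R.from_euler('z',p[2]).as_matrix()[:2,:2].T+p[:2]-pts).ravel()
o=least_squares(f,[.54,.21,0]); print("square",o.x[:2].round(4),np.degrees(o.x[2]),(o.fun*1e3).round(1))
```

```text
rail
13.72 0.1423 [ 0.5323 -0.2145] [ 0.6705 -0.1808]
13.77 0.1139 [ 0.5552 -0.2034] [ 0.6657 -0.1762]
12.89 0.1617 [ 0.5354 -0.2313] [ 0.693  -0.1952]
yaw 13.460159191633155 thick 0.01817176103217133 liner 0.005534329892916912
dowel [array([ 0.53704326, -0.20410529]), array([ 0.53743556, -0.20429932])]
x0 cands 0.48572640876422063 0.48485415654688946 [np.float64(0.48378234517598284), np.float64(0.4841186996874497)] y0 -0.33221250899483235 [np.float64(-0.3325060427481333), np.float64(-0.3327860592443299)]
rail origin [ 0.5489 -0.2102]
stile
97.68 0.1739 [ 0.5309 -0.2125] [ 0.5077 -0.0401]
97.82 0.172 [ 0.5476 -0.2086] [ 0.5242 -0.0381]
97.52 0.1493 [ 0.5556 -0.1901] [ 0.536  -0.0421]
stile yaw 7.670603560976295 lean 0.10104680798233898 thick [np.float64(0.016863267214256572), np.float64(0.02762586310608639)]
square [0.5474 0.2236] 8.061237431460173 [-0.6  0.3  0.6  1.4  1.2  0.2 -0.2  0.9 -1.  -2.8]
```

Corner geometry agrees: rail yaw 13.5°, origin (0.549,-0.210), lean about 0.10 rad, liners about 5.5 mm and 10 mm, all within the stated ranges. Back to the square to grasp it.

drive_tool --steps '[{"translation": [3.05,2.78,0],"dr": [0,0,0],"fingers": 0.4},{"translation": [3.05,2.78,0],"dr": [0,0,0],"fingers": 0.4},{"translation": [3.05,2.78,0],"dr": [0,0,0],"fingers": 0.4},{"translation": [3.05,2.78,0],"dr": [0,0,0],"fingers": 0.4},{"translation": [3.05,2.78,0],"dr": [0,0,0],"fingers": 0.4},{"translation": [3.05,2.78,0],"dr": [0,0,0],"fingers": 0.4},{"translation": [3.05,2.78,0],"dr": [0,0,0],"fingers": 0.4},{"translation": [3.05,2.78,0],"dr": [0,0,0],"fingers": 0.4}]'

```text
time: 3.32
ee_pos: [0.5489, 0.1865, 0.3501]
tool_rot: [0.36, 0.933, 0.0, 0.0]
contact_force: [1.1, 0.1, -0.1]
grip_width: 0.395
grasp_force: 0.0
```

drive_tool --steps '[{"translation": [3.05,2.78,0],"dr": [0,0,0],"fingers": 0.4},{"translation": [0,0,2.0],"dr": [0,0,-5.5],"fingers": 0.4},{"translation": [0,0,3.0],"dr": [0,0,0],"fingers": 0.4},{"translation": [0,0,2.5],"dr": [0,0,0],"fingers": 0.4},{"translation": [0,0,0],"dr": [0,0,0],"fingers": 0.4},{"translation": [0,0,0],"dr": [0,0,0],"fingers": 0.4}]'

```text
time: 3.82
ee_pos: [0.546, 0.2251, 0.2747]
tool_rot: [0.316, 0.949, -0.0, -0.001]
contact_force: [-0.8, -0.1, 0.8]
grip_width: 0.4
grasp_force: 0.0
```

Run:
```python
from h import *
c=snap("wrist","w4"); crop(c,130,100,300,225,2.66,"w4"); todelta([.546,.2238,.043])
for x,y in[(-50,80),(80,-50),(-26,-26)]:
    print(x,y,(proj(c,np.array([.546,.2238,.019])+R.from_euler('z',8.1,degrees=True).apply([x/1e3,y/1e3,0]))-[130,100])*2.66)
```

```text
t 3.87 grasp [0.5467 0.2249 0.1291] ydir 53.15 tilt [ 1.2e-03  3.0e-04 -1.0e+00]
shift cm [-0.   -0.14  8.61] world [-0.07 -0.11 -8.61]
-50 80 [469.74132415 -22.92936636]
80 -50 [454.26940343 568.55178558]
-26 -26 [262.76757293 303.67706359]
```

View pics/w4.png

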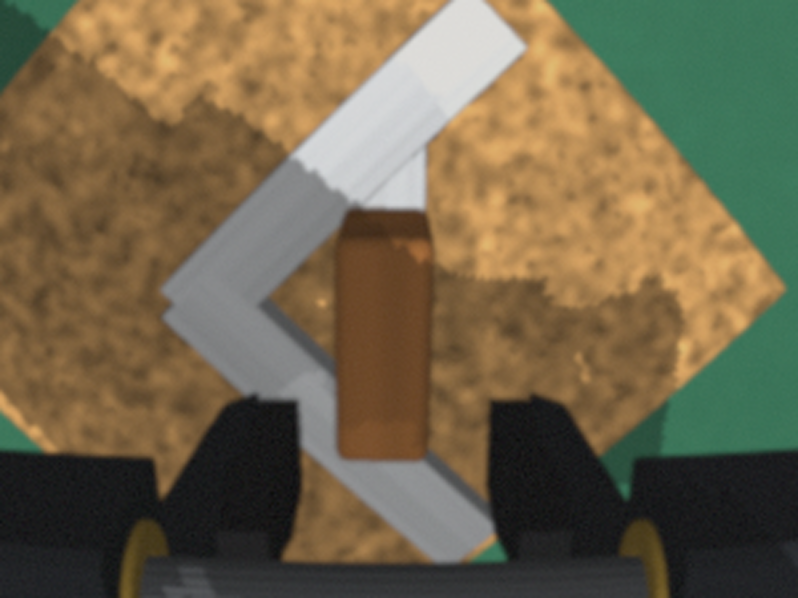

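The view matches the prediction: heel notch near (165,300), y-leg end at (470,-10), and the grip edges parallel to the pads. The grip centre is at column 384 against the finger centre at 394, so I'll correct about -2 mm in tool y and descend.

drive_tool --steps '[{"translation": [0,-0.2,2.0],"dr": [0,0,0],"fingers": 0.4},{"translation": [0,0,2.0],"dr": [0,0,0],"fingers": 0.4},{"translation": [0,0,2.0],"dr": [0,0,0],"fingers": 0.4},{"translation": [0,0,1.6],"dr": [0,0,0],"fingers": 0.4},{"translation": [0,0,1.0],"dr": [0,0,0],"fingers": 0.4},{"translation": [0,0,0],"dr": [0,0,0],"fingers": 0.4},{"translation": [0,0,0],"dr": [0,0,0],"fingers": 0.3},{"translation": [0,0,0],"dr": [0,0,0],"fingers": 0.2}]' --squeeze 45

```text
time: 4.53
ee_pos: [0.546, 0.2226, 0.1904]
tool_rot: [0.317, 0.948, 0.001, 0.001]
contact_force: [-0.6, -1.4, -0.1]
grip_width: 0.276
grasp_force: 2.3
```

drive_tool --steps '[{"translation": [0,0,0],"dr": [0,0,0],"fingers": 0},{"translation": [0,0,0],"dr": [0,0,0],"fingers": 0},{"translation": [0,0,0],"dr": [0,0,0],"fingers": 0},{"translation": [0,0,0],"dr": [0,0,0],"fingers": 0},{"translation": [0,0,0],"dr": [0,0,0],"fingers": 0}]' --squeeze 45

```text
time: 4.95
ee_pos: [0.5459, 0.2226, 0.1904]
tool_rot: [0.317, 0.948, 0.001, 0.001]
contact_force: [-1.1, 0.1, 6.9]
grip_width: 0.269
grasp_force: 45.0
```

Run:
```python
from h import *
todelta([.5945,-.142,.1]); print(r.observe())
```

```text
t 4.95 grasp [0.5463 0.2226 0.0434] ydir 53.05 tilt [ 2.6e-03  6.0e-04 -1.0e+00]
shift cm [-25.78 -26.23  -5.67] world [  4.82 -36.46   5.66]
{'time': 4.95, 'q': array([ 1.88507980e-01,  6.93124370e-01,  1.51098549e+00,  7.85844241e-05,
        9.34834300e-01, -7.37354403e-01]), 'joint_vel': array([0.00119906, 0.00013739, 0.00140325, 0.00057214, 0.00098156,
       0.00082067]), 'joint_efforts': array([-1.70226130e-01, -4.71963930e+01, -1.84883863e+01, -2.41971095e-03,
       -2.75872266e-01, -6.66644820e-02]), 'ee_pos': array([0.54594768, 0.22255481, 0.19036684]), 'tool_rot': array([3.16929155e-01, 9.48448289e-01, 6.75192005e-04, 1.13962207e-03]), 'contact_force': array([-1.1452387 ,  0.11737003,  6.91208237]), 'moment': array([-0.08940808,  0.21662886, -0.10545936]), 'grasp_force': 44.96630122885108, 'grip_width': 0.2694366345670488}
```

drive_tool --steps '[{"translation": [0,0,-1.0],"dr": [0,0,0],"fingers": 0},{"translation": [0,0,-2.5],"dr": [0,0,0],"fingers": 0},{"translation": [0,0,-2.5],"dr": [0,0,0],"fingers": 0},{"translation": [-1.4,-1.3,-1.0],"dr": [0,0,0],"fingers": 0},{"translation": [-2.9,-2.6,0],"dr": [0,0,0],"fingers": 0},{"translation": [-2.9,-2.6,0],"dr": [0,0,0],"fingers": 0},{"translation": [-2.9,-2.6,0],"dr": [0,0,0],"fingers": 0},{"translation": [-2.9,-2.6,0],"dr": [0,0,0],"fingers": 0}]'

```text
time: 5.62
ee_pos: [0.579, 0.0491, 0.2596]
tool_rot: [0.317, 0.949, 0.0, 0.0]
contact_force: [-0.0, 0.2, -1.9]
grip_width: 0.267
grasp_force: 45.0
```

drive_tool --steps '[{"translation": [-2.9,-2.6,0],"dr": [0,0,0],"fingers": 0},{"translation": [-2.9,-2.6,0],"dr": [0,0,0],"fingers": 0},{"translation": [-2.9,-2.6,0],"dr": [0,0,0],"fingers": 0},{"translation": [-2.9,-2.6,0],"dr": [0,0,0],"fingers": 0},{"translation": [-1.5,-1.3,0],"dr": [0,0,0],"fingers": 0},{"translation": [0,0,0],"dr": [0,0,-5.4],"fingers": 0},{"translation": [0,0,0],"dr": [0,0,0],"fingers": 0},{"translation": [0,0,0],"dr": [0,0,0],"fingers": 0}]'

```text
time: 6.28
ee_pos: [0.6133, -0.1212, 0.259]
tool_rot: [0.273, 0.962, 0.0, -0.0]
contact_force: [-0.6, 0.4, -1.6]
grip_width: 0.269
grasp_force: 45.0
```

Run:
```python
from h import *
c=snap("wrist","w5"); crop(c,90,40,350,262,2.28,"w5"); snap("top","t5");snap("side","s5"); todelta([.615,-.1216,.043]); o=r.observe(); print(o["contact_force"],o["moment"],o["grasp_force"],o["grip_width"])
```

```text
t 6.43 grasp [ 0.6134 -0.1206  0.112 ] ydir 58.41 tilt [-0.e+00  1.e-04 -1.e+00]
shift cm [-0.19 -0.    6.9 ] world [ 0.16 -0.1  -6.9 ]
[ 0.17880834 -0.04485487 -2.00642943] [0.03921242 0.03475106 0.0013203 ] 44.95738260447979 0.2675626376810721
```

View pics/w5.png

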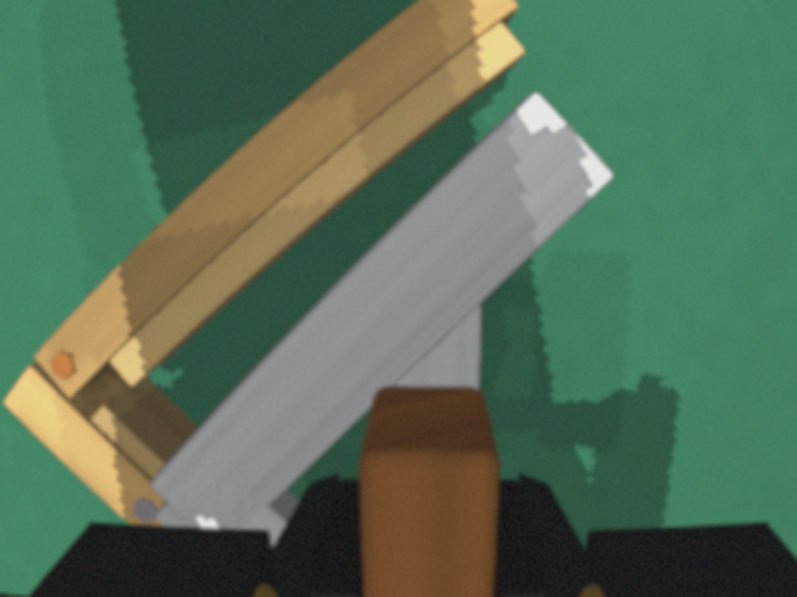

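The square is held level in the hover, parallel to the rail and clear of both liners. Lowering inside the corner, then approaching the rail liner.

drive_tool --steps '[{"translation": [-0.2,0,1.5],"dr": [0,0,0],"fingers": 0},{"translation": [0,0,2.0],"dr": [0,0,0],"fingers": 0},{"translation": [0,0,2.0],"dr": [0,0,0],"fingers": 0},{"translation": [0,0,1.0],"dr": [0,0,0],"fingers": 0},{"translation": [0,0,0.4],"dr": [0,0,0],"fingers": 0},{"translation": [0,0,0],"dr": [0,0,0],"fingers": 0},{"translation": [0,0,0],"dr": [0,0,0],"fingers": 0}]'

```text
time: 7.02
ee_pos: [0.6154, -0.1224, 0.1907]
tool_rot: [0.272, 0.962, -0.0, 0.001]
contact_force: [0.8, 0.4, -2.2]
grip_width: 0.266
grasp_force: 45.0
```

drive_tool --steps '[{"translation": [-0.2,-0.2,0],"dr": [0,0,0],"fingers": 0},{"translation": [-0.2,-0.2,0],"dr": [0,0,0],"fingers": 0},{"translation": [-0.2,-0.2,0],"dr": [0,0,0],"fingers": 0},{"translation": [-0.1,-0.1,0],"dr": [0,0,0],"fingers": 0},{"translation": [0,0,0],"dr": [0,0,0],"fingers": 0},{"translation": [0,0,0],"dr": [0,0,0],"fingers": 0}]'

```text
time: 7.52
ee_pos: [0.6174, -0.1323, 0.1898]
tool_rot: [0.272, 0.962, 0.0, 0.0]
contact_force: [-0.7, 0.2, -2.4]
grip_width: 0.266
grasp_force: 45.0
```

```bash
cat > st.py <<'E'
from h import *
def st():
    o=r.observe(); T=R.from_quat(o["tool_rot"]); M=T.as_matrix(); g=o["ee_pos"]+.147*M[:,2]; y=np.arctan2(M[1,1],M[0,1])-np.pi/4
    e=np.array([np.cos(y),np.sin(y),0]); n=np.array([-e[1],e[0],0]); f=o["contact_force"]; d=g-[.549,-.2102,0]
    Mg=o["moment"]-np.cross(g-o["ee_pos"],f)
    print("t %.2f yaw %.2f g rail mm %s z %.1f | F_e %.1f F_n %.1f Fz %.1f | Mz %.3f Mg %s grip %.3f"%(o["time"],np.degrees(y),(1e3*np.array([d@e,d@n])).round(1),g[2]*1e3,f@e,f@n,f[2],o["moment"][2],Mg.round(3),o["grip_width"]))
st()
E
python3 st.py
```

```text
t 7.52 yaw 13.43 g rail mm [84.7 59.9] z 42.8 | F_e -0.6 F_n 0.4 Fz -2.4 | Mz -0.028 Mg [-0.04  -0.161 -0.028] grip 0.266
```

drive_tool --steps '[{"translation": [-0.1,-0.1,0],"dr": [0,0,0],"fingers": 0},{"translation": [-0.1,-0.1,0],"dr": [0,0,0],"fingers": 0},{"translation": [0,0,0],"dr": [0,0,0],"fingers": 0},{"translation": [0,0,0],"dr": [0,0,0],"fingers": 0}]'

```text
time: 7.85
ee_pos: [0.6181, -0.135, 0.1897]
tool_rot: [0.272, 0.962, 0.0, -0.0]
contact_force: [-0.5, 0.0, -2.5]
grip_width: 0.271
grasp_force: 45.0
```

```bash
python3 st.py
```

```text
t 7.85 yaw 13.44 g rail mm [84.7 57.1] z 42.7 | F_e -0.5 F_n 0.2 Fz -2.5 | Mz 0.052 Mg [-0.044 -0.054  0.052] grip 0.271
```

drive_tool --steps '[{"translation": [-0.05,-0.05,0],"dr": [0,0,0],"fingers": 0},{"translation": [-0.05,-0.05,0],"dr": [0,0,0],"fingers": 0},{"translation": [0,0,0],"dr": [0,0,0],"fingers": 0},{"translation": [0,0,0],"dr": [0,0,0],"fingers": 0}]'

```text
time: 8.18
ee_pos: [0.6184, -0.1363, 0.1897]
tool_rot: [0.272, 0.962, -0.0, 0.0]
contact_force: [0.3, 0.0, -2.1]
grip_width: 0.266
grasp_force: 45.0
```

```bash
python3 st.py
```

```text
t 8.18 yaw 13.45 g rail mm [84.7 55.8] z 42.7 | F_e 0.3 F_n -0.0 Fz -2.1 | Mz -0.004 Mg [ 0.025  0.035 -0.004] grip 0.266
```

drive_tool --steps '[{"translation": [-0.05,-0.05,0],"dr": [0,0,0],"fingers": 0},{"translation": [0,0,0],"dr": [0,0,0],"fingers": 0},{"translation": [0,0,0],"dr": [0,0,0],"fingers": 0}]'

```text
time: 8.43
ee_pos: [0.6186, -0.1368, 0.1897]
tool_rot: [0.272, 0.962, 0.0, -0.0]
contact_force: [0.5, 2.3, -1.6]
grip_width: 0.266
grasp_force: 45.0
```

drive_tool --steps '[{"translation": [-0.05,-0.05,0],"dr": [0,0,0],"fingers": 0},{"translation": [0,0,0],"dr": [0,0,0],"fingers": 0},{"translation": [0,0,0],"dr": [0,0,0],"fingers": 0}]'

```text
time: 8.68
ee_pos: [0.6188, -0.1371, 0.1897]
tool_rot: [0.272, 0.962, 0.001, -0.0]
contact_force: [-0.6, 4.9, 0.1]
grip_width: 0.266
grasp_force: 45.0
```

```bash
python3 st.py
```

```text
t 8.68 yaw 13.44 g rail mm [84.8 55.1] z 42.7 | F_e 0.5 F_n 4.9 Fz 0.1 | Mz -0.177 Mg [ 0.023 -0.013 -0.177] grip 0.266
```

Contact with the rail liner at 55 mm, as predicted. The moment puts the contact at the heel end, so I'll turn a little clockwise.

drive_tool --steps '[{"translation": [0,0,0],"dr": [0,0,0.3],"fingers": 0},{"translation": [0,0,0],"dr": [0,0,0],"fingers": 0},{"translation": [0,0,0],"dr": [0,0,0],"fingers": 0}]'

```text
time: 8.93
ee_pos: [0.6188, -0.1371, 0.1897]
tool_rot: [0.274, 0.962, 0.0, -0.0]
contact_force: [0.0, 5.2, -1.2]
grip_width: 0.264
grasp_force: 45.0
```

```bash
python3 st.py
```

```text
t 8.93 yaw 13.16 g rail mm [84.6 55.5] z 42.7 | F_e 1.2 F_n 5.0 Fz -1.2 | Mz 0.038 Mg [ 0.098 -0.015  0.038] grip 0.264
```

drive_tool --steps '[{"translation": [-0.02,-0.02,0],"dr": [0,0,0.3],"fingers": 0},{"translation": [0,0,0],"dr": [0,0,0],"fingers": 0},{"translation": [0,0,0],"dr": [0,0,0],"fingers": 0}]'

```text
time: 9.18
ee_pos: [0.6189, -0.1371, 0.1897]
tool_rot: [0.277, 0.961, 0.001, -0.0]
contact_force: [0.3, 6.1, -0.2]
grip_width: 0.265
grasp_force: 45.0
```

```bash
python3 st.py
```

```text
t 9.18 yaw 12.89 g rail mm [84.4 55.8] z 42.7 | F_e 1.7 F_n 5.9 Fz -0.2 | Mz 0.260 Mg [0.124 0.01  0.261] grip 0.265
```

Flush at a tool yaw of about 13.1–13.2°. I'll ease back slightly and slide along the rail towards the stile.

drive_tool --steps '[{"translation": [0.01,0.01,0],"dr": [0,0,-0.2],"fingers": 0},{"translation": [0.14,-0.14,0],"dr": [0,0,0],"fingers": 0},{"translation": [0.14,-0.14,0],"dr": [0,0,0],"fingers": 0},{"translation": [0.14,-0.14,0],"dr": [0,0,0],"fingers": 0},{"translation": [0.14,-0.14,0],"dr": [0,0,0],"fingers": 0},{"translation": [0,0,0],"dr": [0,0,0],"fingers": 0},{"translation": [0,0,0],"dr": [0,0,0],"fingers": 0}]'

```text
time: 9.77
ee_pos: [0.611, -0.1389, 0.1896]
tool_rot: [0.275, 0.961, 0.001, -0.0]
contact_force: [-0.8, 5.6, -1.9]
grip_width: 0.269
grasp_force: 45.0
```

```bash
python3 st.py
```

```text
t 9.77 yaw 13.07 g rail mm [76.5 55.6] z 42.6 | F_e 0.5 F_n 5.6 Fz -1.9 | Mz 0.129 Mg [ 0.213 -0.183  0.13 ] grip 0.269
```

drive_tool --steps '[{"translation": [0.07,-0.07,0],"dr": [0,0,0],"fingers": 0},{"translation": [0.07,-0.07,0],"dr": [0,0,0],"fingers": 0},{"translation": [0.07,-0.07,0],"dr": [0,0,0],"fingers": 0},{"translation": [0.07,-0.07,0],"dr": [0,0,0],"fingers": 0},{"translation": [0.07,-0.07,0],"dr": [0,0,0],"fingers": 0},{"translation": [0.07,-0.07,0],"dr": [0,0,0],"fingers": 0},{"translation": [0,0,0],"dr": [0,0,0],"fingers": 0}]'

```text
time: 10.35
ee_pos: [0.6055, -0.1401, 0.1897]
tool_rot: [0.275, 0.961, 0.001, 0.0]
contact_force: [3.7, 7.4, -2.7]
grip_width: 0.266
grasp_force: 45.0
```

```bash
python3 st.py
```

```text
t 10.35 yaw 13.05 g rail mm [71.1 55.6] z 42.7 | F_e 5.2 F_n 6.4 Fz -2.7 | Mz 0.152 Mg [0.097 0.008 0.152] grip 0.266
```

Pushing the stile now at about 4–5 N. I'll continue slowly with a slight yaw trim.

drive_tool --steps '[{"translation": [0.07,-0.07,0],"dr": [0,0,-0.15],"fingers": 0},{"translation": [0.07,-0.07,0],"dr": [0,0,0],"fingers": 0},{"translation": [0.07,-0.07,0],"dr": [0,0,0],"fingers": 0},{"translation": [0.07,-0.07,0],"dr": [0,0,0],"fingers": 0},{"translation": [0.07,-0.07,0],"dr": [0,0,0],"fingers": 0},{"translation": [0,0,0],"dr": [0,0,0],"fingers": 0}]'

```text
time: 10.85
ee_pos: [0.6009, -0.1412, 0.1899]
tool_rot: [0.274, 0.962, 0.001, 0.001]
contact_force: [4.8, 7.3, -2.0]
grip_width: 0.268
grasp_force: 45.0
```

```bash
python3 st.py
```

```text
t 10.85 yaw 13.19 g rail mm [66.6 55.5] z 42.9 | F_e 6.3 F_n 6.0 Fz -2.0 | Mz -0.059 Mg [ 0.261 -0.03  -0.06 ] grip 0.268
```

drive_tool --steps '[{"translation": [0.07,-0.07,0],"dr": [0,0,0],"fingers": 0},{"translation": [0.07,-0.07,0],"dr": [0,0,0],"fingers": 0},{"translation": [0,0,0],"dr": [0,0,0],"fingers": 0},{"translation": [0,0,0],"dr": [0,0,0],"fingers": 0}]'

```text
time: 11.18
ee_pos: [0.599, -0.1416, 0.1899]
tool_rot: [0.274, 0.962, 0.001, 0.001]
contact_force: [3.5, 7.8, -2.4]
grip_width: 0.269
grasp_force: 45.0
```

```bash
python3 st.py
```

```text
t 11.18 yaw 13.19 g rail mm [64.6 55.6] z 42.9 | F_e 5.2 F_n 6.8 Fz -2.4 | Mz -0.032 Mg [ 0.224 -0.27  -0.033] grip 0.269
```

drive_tool --steps '[{"translation": [0.07,-0.07,0],"dr": [0,0,0],"fingers": 0},{"translation": [0.07,-0.07,0],"dr": [0,0,0],"fingers": 0},{"translation": [0,0,0],"dr": [0,0,0],"fingers": 0},{"translation": [0,0,0],"dr": [0,0,0],"fingers": 0}]'

```text
time: 11.52
ee_pos: [0.597, -0.142, 0.1899]
tool_rot: [0.274, 0.962, 0.001, 0.001]
contact_force: [4.5, 8.7, -1.9]
grip_width: 0.268
grasp_force: 45.0
```

```bash
python3 st.py
```

```text
t 11.52 yaw 13.19 g rail mm [62.6 55.6] z 42.9 | F_e 6.4 F_n 7.4 Fz -1.9 | Mz -0.034 Mg [ 0.05  -0.093 -0.036] grip 0.268
```

drive_tool --steps '[{"translation": [0.05,-0.05,0],"dr": [0,0,0],"fingers": 0},{"translation": [0,0,0],"dr": [0,0,0],"fingers": 0},{"translation": [0,0,0],"dr": [0,0,0],"fingers": 0}]'

```text
time: 11.77
ee_pos: [0.5964, -0.1422, 0.1899]
tool_rot: [0.274, 0.962, 0.001, 0.001]
contact_force: [4.1, 8.7, -2.0]
grip_width: 0.263
grasp_force: 45.0
```

```bash
python3 st.py
```

```text
t 11.77 yaw 13.19 g rail mm [62.  55.6] z 42.9 | F_e 6.0 F_n 7.5 Fz -2.0 | Mz -0.045 Mg [ 0.078 -0.182 -0.047] grip 0.263
```

drive_tool --steps '[{"translation": [0.05,-0.05,0],"dr": [0,0,0],"fingers": 0},{"translation": [0,0,0],"dr": [0,0,0],"fingers": 0},{"translation": [0,0,0],"dr": [0,0,0],"fingers": 0}]'

```text
time: 12.02
ee_pos: [0.5957, -0.1423, 0.1899]
tool_rot: [0.274, 0.962, 0.001, 0.001]
contact_force: [4.3, 8.0, -1.8]
grip_width: 0.263
grasp_force: 45.0
```

```bash
python3 st.py
```

```text
t 12.02 yaw 13.19 g rail mm [61.3 55.6] z 42.9 | F_e 6.1 F_n 6.8 Fz -1.8 | Mz -0.042 Mg [ 0.185 -0.12  -0.043] grip 0.263
```

drive_tool --steps '[{"translation": [0.05,-0.05,0],"dr": [0,0,0],"fingers": 0},{"translation": [0,0,0],"dr": [0,0,0],"fingers": 0},{"translation": [0,0,0],"dr": [0,0,0],"fingers": 0}]'

```text
time: 12.27
ee_pos: [0.595, -0.1425, 0.1899]
tool_rot: [0.274, 0.962, 0.001, 0.001]
contact_force: [4.4, 8.5, -2.3]
grip_width: 0.27
grasp_force: 45.0
```

```bash
python3 st.py
```

```text
t 12.27 yaw 13.19 g rail mm [60.6 55.6] z 42.9 | F_e 6.3 F_n 7.3 Fz -2.3 | Mz -0.002 Mg [ 0.104 -0.168 -0.004] grip 0.270
```

drive_tool --steps '[{"translation": [0.03,-0.03,0],"dr": [0,0,0],"fingers": 0},{"translation": [0,0,0],"dr": [0,0,0],"fingers": 0},{"translation": [0,0,0],"dr": [0,0,0],"fingers": 0}]'

```text
time: 12.52
ee_pos: [0.5946, -0.1426, 0.1899]
tool_rot: [0.274, 0.962, 0.001, 0.001]
contact_force: [4.5, 6.9, -2.2]
grip_width: 0.266
grasp_force: 45.0
```

```bash
python3 st.py
```

```text
t 12.52 yaw 13.19 g rail mm [60.2 55.6] z 42.9 | F_e 6.0 F_n 5.7 Fz -2.2 | Mz -0.002 Mg [ 0.434 -0.152 -0.003] grip 0.266
```

drive_tool --steps '[{"translation": [0.03,-0.03,0],"dr": [0,0,0],"fingers": 0},{"translation": [0,0,0],"dr": [0,0,0],"fingers": 0},{"translation": [0,0,0],"dr": [0,0,0],"fingers": 0}]'

```text
time: 12.77
ee_pos: [0.5942, -0.1427, 0.1899]
tool_rot: [0.274, 0.962, 0.001, 0.001]
contact_force: [4.1, 8.5, -2.5]
grip_width: 0.27
grasp_force: 45.0
```

```bash
python3 st.py
python3 - <<'E'
from h import *
c=snap("wrist","w6"); crop(c,70,20,350,262,2.28,"w6")
E
```

```text
t 12.77 yaw 13.19 g rail mm [59.8 55.6] z 42.9 | F_e 5.9 F_n 7.4 Fz -2.5 | Mz 0.011 Mg [ 0.135 -0.299  0.009] grip 0.270
```

View pics/w6.png

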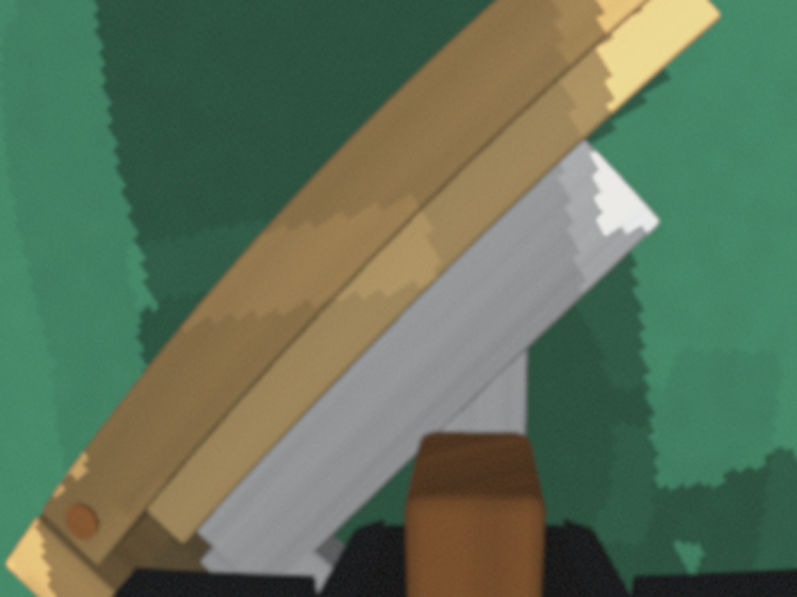

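Nearly flush: the liner's face edge runs from (190,543) through (437,287) to (720,17), with the leg alongside it. I'll check the stile's yaw numerically.

Run:
```python
from h import *
c=load("w6"); A=lambda u,v,z: at(c,70+u/2.28,20+v/2.28,z)[:2]
for nm,p,q,z in[("liner",(190,543),(720,17),.036),("liner mid",(190,543),(437,287),.036),("seam",(148,510),(600,38),.038),("leg",(200,528),(586,141),.0185),("legin",(340,540),(658,222),.0185)]:
    a,b=A(*p,z),A(*q,z); d=b-a; print(nm,np.degrees(np.arctan2(-d[0],d[1])).round(2),np.linalg.norm(d).round(4))
```

```text
liner 13.01 0.1479
liner mid 12.55 0.0742
seam 13.15 0.1265
leg 12.55 0.1215
legin 14.27 0.0985
```

drive_tool --steps '[{"translation": [0.03,-0.03,0],"dr": [0,0,0],"fingers": 0},{"translation": [0,0,0],"dr": [0,0,0],"fingers": 0},{"translation": [0,0,0],"dr": [0,0,0],"fingers": 0}]'

```text
time: 13.07
ee_pos: [0.5939, -0.1427, 0.1899]
tool_rot: [0.274, 0.962, 0.001, 0.001]
contact_force: [6.1, 8.1, -3.6]
grip_width: 0.266
grasp_force: 45.0
```

```bash
python3 st.py
```

```text
t 13.07 yaw 13.19 g rail mm [59.6 55.6] z 42.9 | F_e 7.8 F_n 6.5 Fz -3.6 | Mz -0.069 Mg [ 0.271 -0.121 -0.071] grip 0.266
```

drive_tool --steps '[{"translation": [0,-0.04,0],"dr": [0,0,0],"fingers": 0},{"translation": [0,0,0],"dr": [0,0,0],"fingers": 0},{"translation": [0,0,0],"dr": [0,0,0],"fingers": 0}]'

```text
time: 13.32
ee_pos: [0.5938, -0.1428, 0.1899]
tool_rot: [0.274, 0.962, 0.001, 0.001]
contact_force: [7.6, 9.3, -2.0]
grip_width: 0.271
grasp_force: 45.0
```

```bash
python3 st.py
```

```text
t 13.32 yaw 13.19 g rail mm [59.5 55.6] z 42.9 | F_e 9.5 F_n 7.3 Fz -2.0 | Mz -0.030 Mg [ 0.372 -0.118 -0.032] grip 0.271
```

drive_tool --steps '[{"translation": [-0.03,-0.03,0],"dr": [0,0,0],"fingers": 0},{"translation": [0,0,0],"dr": [0,0,0],"fingers": 0},{"translation": [0,0,0],"dr": [0,0,0],"fingers": 0}]'

```text
time: 13.57
ee_pos: [0.5939, -0.1429, 0.1899]
tool_rot: [0.274, 0.962, 0.002, 0.001]
contact_force: [7.3, 12.2, -3.0]
grip_width: 0.264
grasp_force: 45.0
```

```bash
python3 st.py
```

```text
t 13.57 yaw 13.20 g rail mm [59.5 55.5] z 42.9 | F_e 9.9 F_n 10.2 Fz -3.0 | Mz -0.043 Mg [ 0.252 -0.118 -0.045] grip 0.264
```

Both sides are at about 10 N with a near-balanced moment. Holding for about 1.7 s, with a check midway.

drive_tool --steps '[{"translation": [0,0,0],"dr": [0,0,0],"fingers": 0},{"translation": [0,0,0],"dr": [0,0,0],"fingers": 0},{"translation": [0,0,0],"dr": [0,0,0],"fingers": 0},{"translation": [0,0,0],"dr": [0,0,0],"fingers": 0},{"translation": [0,0,0],"dr": [0,0,0],"fingers": 0},{"translation": [0,0,0],"dr": [0,0,0],"fingers": 0}]'

```text
time: 14.07
ee_pos: [0.5939, -0.1429, 0.1899]
tool_rot: [0.274, 0.962, 0.002, 0.001]
contact_force: [6.0, 11.7, -2.7]
grip_width: 0.267
grasp_force: 45.0
```

```bash
python3 st.py
python3 - <<'E'
from h import *
c=snap("wrist","w7"); crop(c,120,60,200,200,3,"w7")
E
```

```text
t 14.07 yaw 13.20 g rail mm [59.5 55.5] z 42.9 | F_e 8.5 F_n 10.0 Fz -2.7 | Mz -0.028 Mg [ 0.299 -0.319 -0.031] grip 0.267
```

View pics/w7.png

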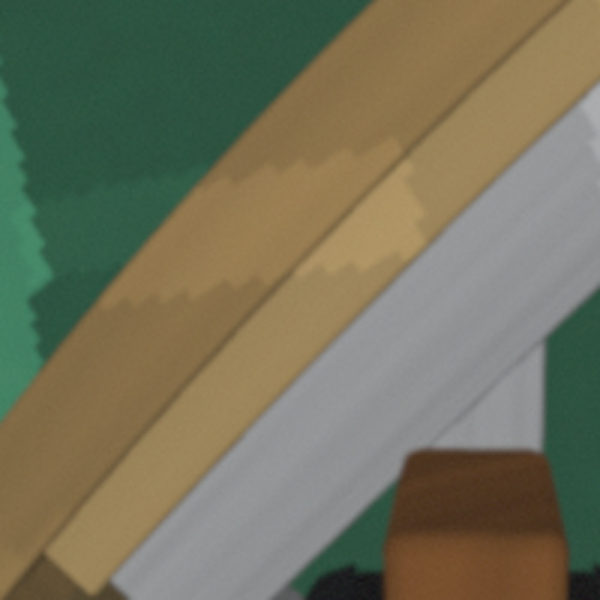

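No gap shows along the stile liner: the leg edge and the liner edge coincide from (110,580) to (590,95). I'll add a touch on the stile side and hold for over a second.

drive_tool --steps '[{"translation": [0.01,-0.01,0],"dr": [0,0,0],"fingers": 0},{"translation": [0,0,0],"dr": [0,0,0],"fingers": 0},{"translation": [0,0,0],"dr": [0,0,0],"fingers": 0},{"translation": [0,0,0],"dr": [0,0,0],"fingers": 0},{"translation": [0,0,0],"dr": [0,0,0],"fingers": 0},{"translation": [0,0,0],"dr": [0,0,0],"fingers": 0},{"translation": [0,0,0],"dr": [0,0,0],"fingers": 0},{"translation": [0,0,0],"dr": [0,0,0],"fingers": 0}]'

```text
time: 14.78
ee_pos: [0.5938, -0.1429, 0.1899]
tool_rot: [0.274, 0.962, 0.002, 0.001]
contact_force: [8.5, 13.2, -2.1]
grip_width: 0.267
grasp_force: 45.0
```

```bash
python3 st.py
```

```text
t 14.78 yaw 13.20 g rail mm [59.5 55.6] z 42.9 | F_e 11.3 F_n 10.9 Fz -2.1 | Mz -0.034 Mg [ 0.134 -0.061 -0.037] grip 0.267
```

drive_tool --steps '[{"translation": [0,0,0],"dr": [0,0,0],"fingers": 0},{"translation": [0,0,0],"dr": [0,0,0],"fingers": 0},{"translation": [0,0,0],"dr": [0,0,0],"fingers": 0},{"translation": [0,0,0],"dr": [0,0,0],"fingers": 0},{"translation": [0,0,0],"dr": [0,0,0],"fingers": 0},{"translation": [0,0,0],"dr": [0,0,0],"fingers": 0},{"translation": [0,0,0],"dr": [0,0,0],"fingers": 0},{"translation": [0,0,0],"dr": [0,0,0],"fingers": 0}]'

```text
time: 15.45
ee_pos: [0.5938, -0.1429, 0.1899]
tool_rot: [0.274, 0.962, 0.002, 0.001]
contact_force: [7.4, 12.4, -3.0]
grip_width: 0.266
grasp_force: 45.0
```

```bash
python3 st.py
```

```text
t 15.45 yaw 13.20 g rail mm [59.5 55.6] z 42.9 | F_e 10.1 F_n 10.4 Fz -3.0 | Mz -0.057 Mg [ 0.218 -0.215 -0.06 ] grip 0.266
```

Held at about 10 N on each side for about 1.9 s. Retracting straight out along the diagonal, then lifting.

drive_tool --steps '[{"translation": [0,0.1,0],"dr": [0,0,0],"fingers": 0},{"translation": [0,0.2,0],"dr": [0,0,0],"fingers": 0},{"translation": [0,0.5,0],"dr": [0,0,0],"fingers": 0},{"translation": [0,1.0,0],"dr": [0,0,0],"fingers": 0},{"translation": [0,1.2,0],"dr": [0,0,0],"fingers": 0},{"translation": [0,0,-1.5],"dr": [0,0,0],"fingers": 0},{"translation": [0,0,-3.0],"dr": [0,0,0],"fingers": 0},{"translation": [0,0,-2.5],"dr": [0,0,0],"fingers": 0}]'

```text
time: 16.12
ee_pos: [0.6093, -0.118, 0.2606]
tool_rot: [0.274, 0.962, -0.0, -0.0]
contact_force: [0.7, -0.1, -2.3]
grip_width: 0.27
grasp_force: 45.0
```

drive_tool --steps '[{"translation": [0,0,0],"dr": [0,0,5.1],"fingers": 0},{"translation": [1.4,1.3,0],"dr": [0,0,0],"fingers": 0},{"translation": [2.8,2.6,0],"dr": [0,0,0],"fingers": 0},{"translation": [2.8,2.6,0],"dr": [0,0,0],"fingers": 0},{"translation": [2.8,2.6,0],"dr": [0,0,0],"fingers": 0},{"translation": [2.8,2.6,0],"dr": [0,0,0],"fingers": 0},{"translation": [2.8,2.6,0],"dr": [0,0,0],"fingers": 0},{"translation": [2.8,2.6,0],"dr": [0,0,0],"fingers": 0}]'

```text
time: 16.78
ee_pos: [0.5643, 0.128, 0.2599]
tool_rot: [0.316, 0.949, 0.0, 0.0]
contact_force: [0.8, -1.2, -2.1]
grip_width: 0.271
grasp_force: 45.0
```

drive_tool --steps '[{"translation": [2.8,2.6,0],"dr": [0,0,0],"fingers": 0},{"translation": [2.8,2.6,0],"dr": [0,0,0],"fingers": 0},{"translation": [1.4,1.3,0],"dr": [0,0,0],"fingers": 0},{"translation": [0,0,0],"dr": [0,0,0],"fingers": 0},{"translation": [0,0,0],"dr": [0,0,0],"fingers": 0}]'

```text
time: 17.2
ee_pos: [0.5476, 0.2208, 0.2597]
tool_rot: [0.315, 0.949, -0.0, 0.0]
contact_force: [0.7, -0.9, -2.2]
grip_width: 0.269
grasp_force: 45.0
```

```bash
python3 - <<'E'
from h import *
todelta([.5463,.2226,.0434]); c=snap("top","t8"); s=snap("side","s8")
i=np.hstack([cv2.resize(c["img"][130:260,130:340,::-1],(646,400),interpolation=cv2.INTER_CUBIC)]); cv2.imwrite("pics/t8.png",i)
E
python3 st.py
```

```text
t 17.2 grasp [0.5476 0.2207 0.1127] ydir 53.24 tilt [ 2.e-04 -3.e-04 -1.e+00]
shift cm [0.22 0.07 6.93] world [-0.13  0.19 -6.93]
t 17.30 yaw 8.07 g rail mm [ 59.4 425. ] z 112.7 | F_e 0.1 F_n -0.3 Fz -1.9 | Mz 0.064 Mg [0.049 0.026 0.064] grip 0.265
```

drive_tool --steps '[{"translation": [0.2,0.1,1.5],"dr": [0,0,0],"fingers": 0},{"translation": [0,0,2.0],"dr": [0,0,0],"fingers": 0},{"translation": [0,0,2.0],"dr": [0,0,0],"fingers": 0},{"translation": [0,0,0.8],"dr": [0,0,0],"fingers": 0},{"translation": [0,0,0.3],"dr": [0,0,0],"fingers": 0},{"translation": [0,0,0.2],"dr": [0,0,0],"fingers": 0},{"translation": [0,0,0],"dr": [0,0,0],"fingers": 0},{"translation": [0,0,0],"dr": [0,0,0],"fingers": 0}]'

```text
time: 17.97
ee_pos: [0.5472, 0.2213, 0.1927]
tool_rot: [0.317, 0.949, 0.0, 0.001]
contact_force: [-0.0, -0.0, -2.4]
grip_width: 0.268
grasp_force: 45.0
```

```bash
python3 st.py
```

```text
t 17.97 yaw 8.08 g rail mm [ 59.2 427.5] z 45.7 | F_e -0.0 F_n -0.0 Fz -2.4 | Mz -0.013 Mg [ 0.02   0.035 -0.013] grip 0.268
```

drive_tool --steps '[{"translation": [0,0,0.15],"dr": [0,0,0],"fingers": 0},{"translation": [0,0,0],"dr": [0,0,0],"fingers": 0},{"translation": [0,0,0],"dr": [0,0,0],"fingers": 0}]'

```text
time: 18.22
ee_pos: [0.5469, 0.2214, 0.1905]
tool_rot: [0.316, 0.949, 0.0, 0.0]
contact_force: [-0.2, 0.1, -2.1]
grip_width: 0.27
grasp_force: 45.0
```

drive_tool --steps '[{"translation": [0,0,0.08],"dr": [0,0,0],"fingers": 0},{"translation": [0,0,0],"dr": [0,0,0],"fingers": 0},{"translation": [0,0,0],"dr": [0,0,0],"fingers": 0}]'

```text
time: 18.47
ee_pos: [0.5469, 0.2215, 0.1903]
tool_rot: [0.316, 0.949, 0.0, 0.0]
contact_force: [-3.7, -1.3, 5.2]
grip_width: 0.271
grasp_force: 45.0
```

```bash
python3 st.py
```

```text
t 18.47 yaw 8.11 g rail mm [ 58.9 427.6] z 43.3 | F_e -3.9 F_n -0.7 Fz 5.2 | Mz 0.022 Mg [ 0.026 -0.062  0.022] grip 0.271
```

Landed on the mat (Fz is now positive). I'll open partway, staying clear of the legs, and then lift away.

drive_tool --steps '[{"translation": [0,0,0],"dr": [0,0,0],"fingers": 0.3},{"translation": [0,0,0],"dr": [0,0,0],"fingers": 0.35},{"translation": [0,0,0],"dr": [0,0,0],"fingers": 0.4},{"translation": [0,0,0],"dr": [0,0,0],"fingers": 0.4},{"translation": [0,0,0],"dr": [0,0,0],"fingers": 0.4}]'

```text
time: 18.88
ee_pos: [0.5469, 0.2214, 0.1894]
tool_rot: [0.317, 0.949, 0.0, 0.0]
contact_force: [-0.2, 0.0, 0.1]
grip_width: 0.397
grasp_force: 0.0
```

drive_tool --steps '[{"translation": [0,0,-0.8],"dr": [0,0,0],"fingers": 0.4},{"translation": [0,0,-2.0],"dr": [0,0,0],"fingers": 0.4},{"translation": [0,0,-4.0],"dr": [0,0,0],"fingers": 0.4},{"translation": [0,0,-4.0],"dr": [0,0,0],"fingers": 0.4},{"translation": [-2.0,-2.0,-3.0],"dr": [0,0,0],"fingers": 0.4},{"translation": [-2.9,-2.6,-2.5],"dr": [0,0,0],"fingers": 0.4},{"translation": [-2.9,-2.6,0],"dr": [0,0,0],"fingers": 0.4},{"translation": [-2.9,-2.6,0],"dr": [0,0,0],"fingers": 0.4}]'

```text
time: 19.55
ee_pos: [0.5727, 0.0813, 0.3524]
tool_rot: [0.316, 0.949, 0.0, 0.002]
contact_force: [0.2, -0.1, -0.3]
grip_width: 0.4
grasp_force: 0.0
```

drive_tool --steps '[{"translation": [-2.9,-2.6,0],"dr": [0,0,0],"fingers": 0.4},{"translation": [-2.9,-2.6,0],"dr": [0,0,0],"fingers": 0.4},{"translation": [-2.9,-2.6,0],"dr": [0,0,0],"fingers": 0.4},{"translation": [-2.9,-2.6,0],"dr": [0,0,0],"fingers": 0.4},{"translation": [-2.9,-2.6,0],"dr": [0,0,0],"fingers": 0.4},{"translation": [0,0,0],"dr": [0,0,0],"fingers": 0.4},{"translation": [0,0,0],"dr": [0,0,0],"fingers": 0.4}]'

```text
time: 20.13
ee_pos: [0.6106, -0.1101, 0.3501]
tool_rot: [0.318, 0.948, 0.0, -0.0]
contact_force: [-0.4, 0.2, -0.2]
grip_width: 0.399
grasp_force: 0.0
```

Run:
```python
from h import *
c=snap("wrist","w9"); s=snap("side","s9")
a=cv2.resize(c["img"][40:360,110:430,::-1],(600,600),interpolation=cv2.INTER_CUBIC)
b=cv2.resize(s["img"][250:370,215:335,::-1],(200,200)); i=np.zeros((600,800,3),np.uint8); i[:,:600]=a; i[:200,600:]=b
cv2.imwrite("pics/w9.png",i); print(r.observe()["ee_pos"],r.observe()["time"])
```

```text
[ 0.61056961 -0.10774476  0.35024106] 20.2333
```

View pics/w9.png

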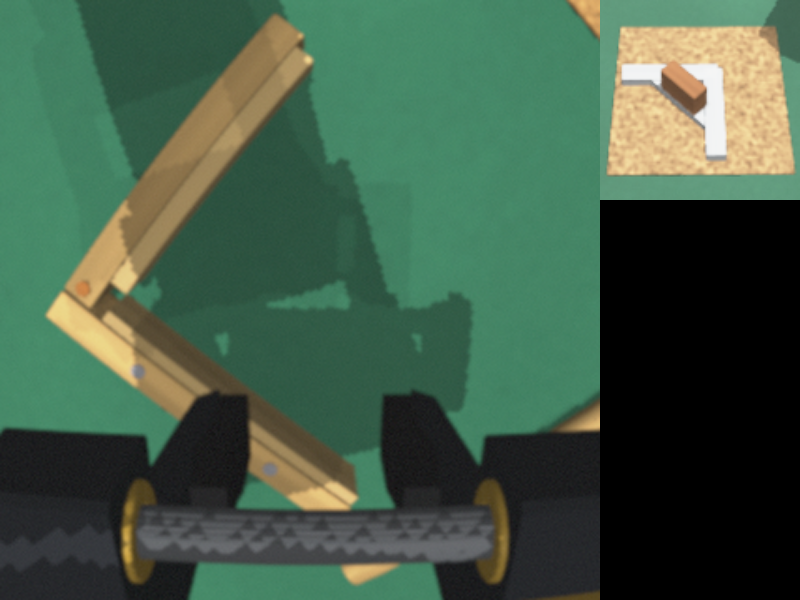

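The side inset shows the square lying flat on its mat. In the wrist view the stile's edges run (65,288)-(275,14), (103,305)-(303,38) and (128,292)-(312,60). The rail's liner top edge runs (112,312)-(357,494), and its outer edge (46,316)-(180,417).

Run:
```python
from h import *
c=load("w9"); A=lambda u,v,z: at(c,110+u/1.875,40+v/1.875,z)[:2]
for nm,p,q,z,k in[("so",(65,288),(275,14),.04,1),("si",(103,305),(303,38),.04,1),("sl",(128,292),(312,60),.036,1),("rl",(112,312),(357,494),.036,0),("ro",(46,316),(180,417),.04,0)]:
    d=A(*q,z)-A(*p,z); print(nm,(np.degrees(np.arctan2(-d[0],d[1]) if k else np.arctan2(d[1],d[0]))).round(2),np.linalg.norm(d).round(4))
```

```text
so 12.82 0.1727
si 14.23 0.1658
sl 13.06 0.1478
rl 13.02 0.1698
ro 14.03 0.0906
```

The stile is at about 13.1–13.4° and the rail at about 13.0–13.2°, equal within what I can measure. The arm is clear and the square is back on its mat, so I'm handing in.

```bash
python3 -c "
from workcell import r
print(r.close_job())"
```

```text
the job is handed in; nothing more can be done
None
```

The job is handed in, though the result wasn't reported back: the corner was pressed square and held at about 10 N on each side for roughly 1.9 s, and the square is back flat on its mat and released, with the side board within about 0.5° of the rail by camera.

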